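# Close a watch case in the pedal press

### The job

The four-footed stand with the open watch case is rocking on the press's rail: turn it by its handle, handle away from the column, until all four feet stand on the bed astride the rail, then slide it along the rail fully up to the stop under the ram. Then press the pedal right down to its stop so that the ram pushes the case back home, and let the pedal come all the way up, leaving the stand where it is and the other things on the bench undisturbed.

Things in the scene. Friction and masses are not known exactly. Their poses are not given: they have to be found in the camera images.
- press: Grey bench press, fixed, turned up to 0.25 rad. Origin on the table under the rail's centre line; x across the rail (at yaw 0 away from the robot), y along the rail to the column, z up. In mm: bed plate x +-65, y -170..180, top z 12; flat steel rail on it x +-18, y -160..90, top z 16. Column x +-40, y 125..180, top z 154; head x +-35, from y 50, z 100..136.
- rail_stop (a point): Middle of the stop block's face on the bed, at press (0, 103, 16) mm, where the rail ends below the head. The block is 90 mm wide, its top at z 32 mm. The stand's two leading feet come to rest against it; its origin is then 33 mm before this point, below the ram.
- ram_face (a point): Centre of the ram's round lower face (26 mm across), at press x 0, y 70, z 77 mm at rest; it moves straight down by 20.3 mm as the pedal goes to its stop.
- pedal (a joint): Angle of the spring pedal, rad: 0 at rest (up), 0.35 at its stop (level). Hinge line parallel to press x at press y 130, z 34 mm. It drives the ram and springs back up by itself. The middle of the pad takes about 5 N at first, 10 N at the stop, and some 2 N more while the case back goes home.
- pedal_pad (a point): Middle of the top face of the pedal's steel pad, moving with it: 50 mm across, 60 mm along the pedal, 8 mm thick, on the robot's (-x) side of the press at press x -130. About 81 mm above the table at rest, 38 mm at the stop, where it is about 9 mm farther to press -y. The hinge lies 125 mm from it towards press +y.
- stand: Loose aluminium stand, 0.25-0.5 kg: body 60 mm across, z 22..34 mm, on four 10 mm round feet at (+-28, +-28) mm; watch case (40 mm) on top. Origin: centre, at the soles; handle to its -y. Starts turned 0.55-0.95 rad clockwise from above, two feet on the rail. With its y along press y (+-0.15 rad), centred on the rail (5 mm play a side), all feet drop to the bed (press z 12 mm).
- stand_handle (a point): Grip point on the stand's handle: a bar 12 mm wide and 12 mm high from 26 to 130 mm from the stand's centre towards its own -y; this point is in the bar's middle, 110 mm from the centre, 28 mm above the foot soles.
- case_back (a joint): How far the round case back (32 mm across, on top of the watch case on the stand) has been pushed in, m: 0 open (its top 48 mm above the foot soles), 0.004 the limit; the ram pushes it to about 0.003. It holds by friction (5 N) and stays where it is pushed.
- loupe: Black eye loupe, 34 mm across, 28 mm high, standing near the pedal. Origin under its centre. To be left alone.
- jar: Small glass jar, 40 mm across, 45 mm high, beyond the press bed. Origin under its centre. To be left alone.
- driver: Small screwdriver, 120 mm long, lying beyond the press bed. To be left alone.
- tweezers: Steel tweezers, 110 mm long, lying between the robot and the stand. Origin under the middle. To be left alone.
Things that resemble listed ones, but are neither listed nor needed, are in the scene too. Several things have the shape of the stand; the one meant has the colours described above.

How it is judged:
By the outcome, as a careful person would: the job done as asked, in the order asked, and still so for the second after the job is handed in, with the robot touching nothing.
It also fails if it takes over 58 s, if anything falls off the work surface, if the arm or the gripper's body presses on something with over 40 N, if the wrist force passes 120 N, or if a joint passes its speed limit or range.

### The arm

A 6-joint arm with a two-finger parallel gripper is mounted at the origin on the work surface. World frame = base frame: x ahead of the robot, y to its left, z up, the work surface at z = 0. Lengths are in m, angles in rad, forces in N, time in s.
With the tool pointing down it reaches from about 0.375 to 0.9 m from the base axis. Payload 3.1 kg.
Tool frame: the origin (TCP) lies midway between the tips of the shut fingers; the grasp point (between the pads) lies 19 mm behind it; x points along the fingers, z is the direction in which the jaws open and shut, and the axes are right-handed (so a half turn about x gives the same grasp; the last joint's range is limited). The gripper opens to 87 mm and grips with 3 to 60 N. Pads are 19 mm wide; open, the fingers measure 117 mm over their backs; the gripper's body (75 mm by 190 mm) begins 51 mm behind the grasp point.
Start: joints at [1.099, 0.527, 1.433, -0, 1.181, -0.178], TCP at [0.18, 0.598, 0.223] pointing down, gripper open.
Joint ranges: [-3.08, 3.08], [-0.75, 2.2], [0.22, 2.44], [-1.43, 4.57], [0, 2.65], [-2.85, 2.85]. Speed limits (rad/s): [2.79, 2.79, 3.14, 3.14, 3.14, 3.14].

### API

Orientations are given as a unit quaternion [x, y, z, w].
In Python, from rig import robot, optics, workorder gives the robot as it stands.
- The arm moves only by the tool arm_command, never from a script. Its argument "plan" is a list of rows, each a list of 7 numbers: the shift along the tool's x, y, z in cm, then the turn, a rotation vector about the tool's x, y, z in rad, then the finger opening in cm, from 0 to 8.7. In form: [[x, y, z, ax, ay, az, gripper], ...]. A call has 1 to 12 rows; each row shifts and turns the pose as measured when the row begins, along the tool's axes as they then stand; what a row does not reach is not made up. A row lasts 1/8 s, in which the tool goes at most 62.5 mm and 10.7 degrees, less where a joint would pass 70% of its speed; a pose out of reach is approached as far as the arm can. A call with a gripper value outside its range is refused whole. The fingers move at their own pace and stop on an object; "grip_force" is the grip in N (left out, the last holds). Time passes only in rows, so rows that do not move let the fingers close. It gives the time, the measured TCP pose, the force and the opening at its end, in the units of the state.
- robot.get_obs(): the state, without advancing time (a new reading comes with each control period).
- optics.camera(name): name is "scene" or "top" or "wrist"; returns (picture, depth): 400x640x3 uint8, blue, green, red; 400x640 float32, m along the optical axis (not along the pixel's ray), 0 where there is no reading.
- optics.camera_info(name): a dict with "mtx" (3x3 intrinsics, pixels), "position" and "rotation" of the camera in the world; the wrist camera has in their place "tool_from_camera" (4x4, takes a point from camera to tool coordinates, whose origin is the TCP and whose axes are the tool frame's). Camera axes: x right, y down, z forward; pixel columns grow to the right and rows downward; lengths in m; the calibration is good to about 2 mm. A picture is of the moment at which its call begins: read the wrist's pose just before it. camera_info takes no time and is no camera call.
- workorder.hand_in(): hands the job in, once; it reports no verdict.
The state is a dict: "time": time; "q": joint angles; "joint_velocities": joint speeds; "joint_torque": joint torques, N m; "position": TCP position; "tool_rot": TCP orientation; "ft_force": force on the tool from outside, world axes, zero at the start; "moment": the same for the moment, N m; "grip_width": finger opening in m.
Only numpy, scipy, OpenCV 4.12 (cv2) and the standard library are available. Lean on these libraries where they do the work, as an engineer would, in place of code of your own. Each camera call takes 0.05 s, during which the arm holds its last target. There are 200 camera calls.

## Working session

There is one attempt and no reset: what is moved stays moved. The work goes in short steps, Python scripts to look and compute and a tool call to move; the robot and the scene stay as the last step left them, time stands still between calls to the robot, and variables do not carry over. Pictures are saved under pics/ and viewed, about 8 in all and at most 12, crops included, and the job is handed in when it is done.

Besides the shell and the picture viewer there is one more tool, called by a JSON object that holds its "fn" and its "kwargs", one argument or row to a line. arm_command: Moves the arm, as the interface text tells. Its arguments: {"type":"object","properties":{"plan":{"type":"array"},"grip_force":{"type":"number"}},"required":["plan"]}

```bash
mkdir -p pics; cat > h.py <<'E'
import numpy as np, cv2
from rig import robot, optics, workorder
from scipy.spatial.transform import Rotation as R
def cam(name):
    o=robot.get_obs(); i=optics.camera_info(name); p,d=optics.camera(name)
    if 'tool_from_camera' in i:
        T=np.eye(4);T[:3,:3]=R.from_quat(o['tool_rot']).as_matrix();T[:3,3]=o['position'];T=T@np.array(i['tool_from_camera'])
    else:
        T=np.eye(4);r=np.array(i['rotation']);T[:3,:3]=r if r.shape==(3,3) else R.from_quat(r).as_matrix();T[:3,3]=i['position']
    return p,d,np.array(i['mtx']),T
def pts(d,K,T):
    v,u=np.mgrid[:d.shape[0],:d.shape[1]]
    c=np.stack([(u-K[0,2])/K[0,0]*d,(v-K[1,2])/K[1,1]*d,d],-1)
    return c@T[:3,:3].T+T[:3,3]
def proj(X,K,T):
    c=(np.asarray(X)-T[:3,3])@T[:3,:3]; return (c[:,:2]/c[:,2:])@np.diag([K[0,0],K[1,1]])+K[:2,2]
def tool():
    o=robot.get_obs(); print(round(o['time'],2),np.round(o['position'],4),np.round(R.from_quat(o['tool_rot']).as_matrix(),3).tolist(),np.round(o['ft_force'],1),o['grip_width'],np.round(o['q'],2))
E
python3 - <<'E'
from h import *
for n in ['scene','top']:
    p,d,K,T=cam(n); np.savez(f'{n}0.npz',p=p,d=d,K=K,T=T); cv2.imwrite(f'pics/{n}0.png',p); print(n,T.round(3).tolist(),K.tolist())
tool()
E
```

```text
scene [[-0.689, 0.553, -0.467, 1.263], [0.724, 0.531, -0.439, 0.482], [0.005, -0.641, -0.767, 1.236], [0.0, 0.0, 0.0, 1.0]] [[489.38012350967676, 0.0, 327.64082577998096], [0.0, 489.38012350967676, 190.5559020485634], [0.0, 0.0, 1.0]]
top [[-0.0, -0.99, 0.143, 0.397], [-1.0, 0.001, 0.007, -0.163], [-0.007, -0.143, -0.99, 1.26], [0.0, 0.0, 0.0, 1.0]] [[424.83523955580023, 0.0, 313.74134911369714], [0.0, 424.83523955580023, 193.25420982030676], [0.0, 0.0, 1.0]]
0.1 [0.1801 0.5978 0.2217] [[-0.001, -0.957, 0.289], [-0.002, 0.289, 0.957], [-1.0, 0.0, -0.002]] [0.2 0.5 0.3] 0.08687146661470883 [ 1.1   0.53  1.43  0.    1.18 -0.18]
```

View pics/scene0.png

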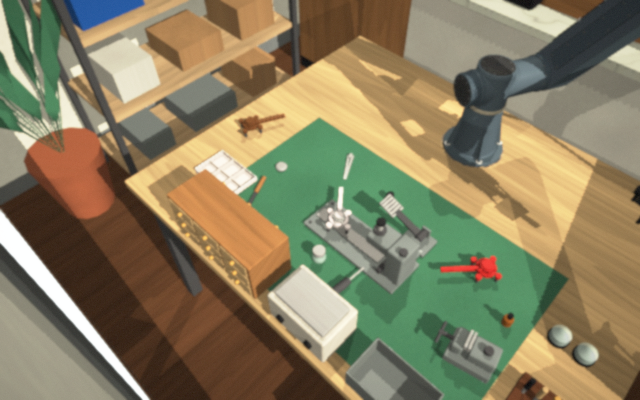

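View pics/top0.png

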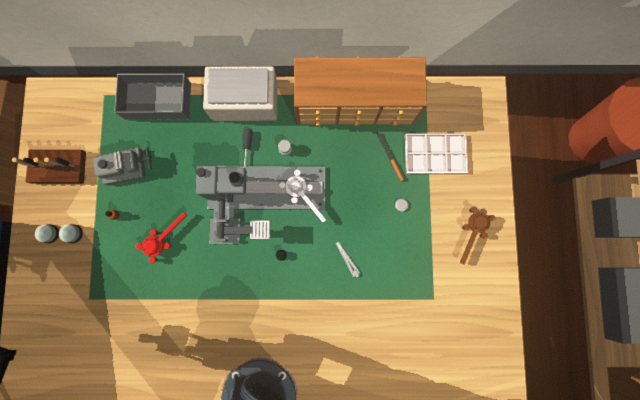

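Stand-shaped things in the top view: aluminium at (297,187) on the rail, red at (153,245), brown at (477,222). The aluminium one with the watch case, on the press rail, is the one meant. I'll confirm it in an enlarged crop.

```bash
python3 - <<'E'
from h import *
z=np.load('top0.npz'); p=z['p'];P=pts(z['d'],z['K'],z['T'])
c=cv2.resize(p[150:275,190:370],None,fx=4.4,fy=4.4,interpolation=cv2.INTER_CUBIC);cv2.imwrite('pics/c1.png',c);print(c.shape)
for (u,v) in [(297,187),(310,205),(320,217),(235,180),(260,230),(281,255),(285,147),(225,235),(347,260),(210,185),(320,200),(230,180)]:
    print(u,v,P[v,u].round(4))
# bed plate points and column top
for lo,hi,nm in [(.006,.0145,'bed'),(.145,.16,'col'),(.125,.143,'head'),(.06,.09,'pad')]:
    m=(P[...,2]>lo)&(P[...,2]<hi); m[:, :190]=0;m[:,340:]=0;m[:155]=0;m[260:]=0
    q=P[m][:,:2].astype(np.float32); 
    if len(q)>5: print(nm,len(q),q.mean(0),cv2.minAreaRect(q),q.min(0),q.max(0))
E
```

```text
(550, 792, 3)
297 187 [ 0.5886 -0.1064  0.0619]
310 205 [ 0.5387 -0.1434  0.0464]
320 217 [ 0.5044 -0.1721  0.0424]
235 180 [0.5877 0.0478 0.1833]
260 230 [ 0.465  -0.0054  0.0813]
281 255 [ 0.3964 -0.0598  0.0264]
285 147 [ 0.7105 -0.0697  0.0447]
225 235 [0.4545 0.1069 0.0091]
347 260 [ 0.3819 -0.2513 -0.0015]
210 185 [0.582  0.123  0.1393]
320 200 [ 0.5575 -0.1724  0.0128]
230 180 [0.5882 0.0612 0.1808]
bed 3094 [ 0.5670801  -0.01356623] ((0.5401755571365356, -0.006308361887931824), (0.44608214497566223, 0.3107856810092926), 89.92156219482422) [ 0.3848256  -0.22946908] [0.6956677  0.21663365]
col 161 [0.6020095  0.11232097] ((0.6039570569992065, 0.09940405935049057), (0.06475521624088287, 0.12447524815797806), 10.18964672088623) [0.5620033  0.03562874] [0.62988055 0.1585609 ]
head 962 [0.5935813  0.09702502] ((0.5949569940567017, 0.09695090353488922), (0.13061177730560303, 0.08132822066545486), 86.89539337158203) [0.55648977 0.03251426] [0.63796943 0.16403982]
pad 555 [ 0.49984878 -0.00966112] ((0.5148638486862183, 0.002936750650405884), (0.1552295982837677, 0.2777012288570404), 13.688776969909668) [ 0.4425976  -0.11795308] [0.6178384  0.15621074]
```

View pics/c1.png

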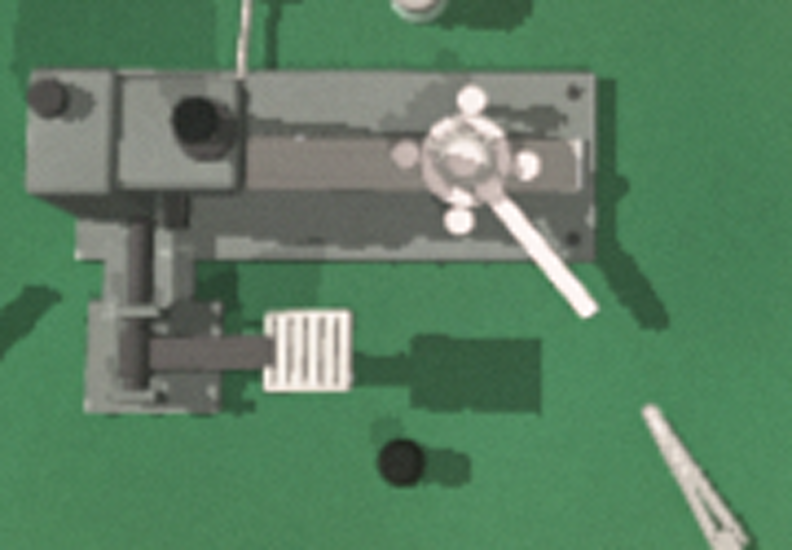

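The aluminium stand with the watch case is confirmed: centre at crop (466,157), handle end (590,308). The bed end corners are at (595,75) and (595,260), and the pad is at (308,350).

```bash
cat >> h.py <<'E'
def onz(u,v,z,K,T):
    r=T[:3,:3]@np.array([(u-K[0,2])/K[0,0],(v-K[1,2])/K[1,1],1]); return T[:3,3]+r*(z-T[2,3])/r[2]
E
python3 - <<'E'
from h import *
z=np.load('top0.npz');K=z['K'];T=z['T'];P=pts(z['d'],K,T)
f=lambda u,v,h,n:print(n,onz(190+(u+.5)/4.4-.5,150+(v+.5)/4.4-.5,h,K,T).round(4))
f(596,72,.012,'bed FR');f(596,260,.012,'bed NR');f(77,260,.012,'bed NL')
f(582,139,.016,'rail F');f(582,192,.016,'rail N');f(244,72,.136,'headFR');f(244,190,.136,'headNR');f(26,192,.154,'colNL');f(26,70,.154,'colFL')
f(466,155,.064,'case');f(466,155,.060,'case');f(592,308,.050,'hend');f(308,350,.081,'pad')
f(264,311,.081,'pad');f(351,311,.081,'pad');f(351,391,.081,'pad');f(401,462,.028,'loupe')
m=(P[...,2]>.035)&(P[...,2]<.075)&(P[...,1]<-.04)&(P[...,1]>-.2)&(P[...,0]>.48)&(P[...,0]<.66)
q=P[m];print(np.histogram(q[:,2],16))
s=np.load('scene0.npz');Q=pts(s['d'],s['K'],s['T'])
m=(Q[...,2]>.035)&(Q[...,2]<.075)&(Q[...,1]<-.04)&(Q[...,1]>-.2)&(Q[...,0]>.48)&(Q[...,0]<.66)
q=Q[m];print(np.histogram(q[:,2],16), q[q[:,2]>.057].mean(0))
mh=np.linalg.norm(q[:,:2]-[.589,-.106],axis=1)>.06; h=q[mh];
if len(h): print('handle scene',h.mean(0),np.percentile(h[:,2],[10,50,90]));
c=s['p'][160:300,285:455];cv2.imwrite('pics/c2.png',cv2.resize(c,None,fx=4.4,fy=4.2,interpolation=cv2.INTER_CUBIC))
E
```

```text
bed FR [ 0.6603 -0.1878  0.012 ]
bed NR [ 0.5316 -0.1873  0.012 ]
bed NL [0.5319 0.1616 0.012 ]
rail F [ 0.6133 -0.1781  0.016 ]
rail N [ 0.5772 -0.178   0.016 ]
headFR [0.6345 0.0308 0.136 ]
headNR [0.5613 0.0291 0.136 ]
colNL [0.5576 0.1567 0.154 ]
colFL [0.6321 0.1597 0.154 ]
case [ 0.5946 -0.1023  0.064 ]
case [ 0.5952 -0.1021  0.06  ]
hend [ 0.4963 -0.1839  0.05  ]
pad [ 0.4673 -0.0043  0.081 ]
pad [0.492 0.024 0.081]
pad [ 0.4919 -0.031   0.081 ]
pad [ 0.4416 -0.0318  0.081 ]
loupe [ 0.3975 -0.0592  0.028 ]
(array([ 8, 16, 41, 46, 84, 87, 76, 51, 25, 22, 22, 24, 42, 37, 15,  7]), array([0.03699264, 0.03906444, 0.04113623, 0.04320802, 0.04527982,
       0.04735161, 0.04942341, 0.0514952 , 0.05356699, 0.05563879,
       0.05771058, 0.05978237, 0.06185417, 0.06392596, 0.06599775,
       0.06806955, 0.07014134]))
(array([10, 11, 31, 37, 61, 54, 46, 49, 43, 20, 17, 28, 22, 29, 15, 10]), array([0.03501998, 0.03712282, 0.03922565, 0.04132849, 0.04343132,
       0.04553416, 0.047637  , 0.04973983, 0.05184267, 0.05394551,
       0.05604834, 0.05815118, 0.06025401, 0.06235685, 0.06445969,
       0.06656252, 0.06866536])) [ 0.59749156 -0.09888633  0.06207243]
handle scene [ 0.51893068 -0.16376651  0.0423632 ] [0.03932148 0.04177276 0.04600104]
```

```bash
cat >> h.py <<'E'
def Rd(yaw): # tool down, jaw axis z at yaw
    c,s=np.cos(yaw),np.sin(yaw); return np.array([[0,-s,c],[0,c,s],[-1,0,0]])
def plan(way,g,step=55,turn=.17,p=None,M=None,nd=2):
    """way: list of (x,y,z,yaw); prints rows"""
    o=robot.get_obs(); p=np.array(o['position']) if p is None else p; M=R.from_quat(o['tool_rot']).as_matrix() if M is None else M
    rows=[]
    for w in way:
        t=np.array(w[:3]);D=Rd(w[3])
        rv=R.from_matrix(M.T@D).as_rotvec(); n=max(1,int(np.ceil(max(np.linalg.norm(t-p)*1e3/step,np.linalg.norm(rv)/turn))))
        for k in range(n):
            rv=R.from_matrix(M.T@D).as_rotvec()/(n-k); s=M.T@((t-p)/(n-k))
            r=np.r_[np.round(s*100,nd),np.round(rv,3)]; rows.append([float(x) for x in r]+[g])
            p=p+M@r[:3]/100; M=M@R.from_rotvec(r[3:]).as_matrix()
    for i in range(0,len(rows),12): print(str(rows[i:i+12]).replace('-0.0,','0,').replace('0.0,','0,'))
    return p,M
E
python3 - <<'E'
from h import *
plan([(.42,.05,.23,0.2),(.515,-.17,.2,-.87)],4,step=50)
E
```

```text
[[-0.06, -3.23, -3.79, 0.09, 0, 0, 4], [-0.06, -3.56, -3.49, 0.09, 0, 0, 4], [-0.06, -3.86, -3.15, 0.09, 0, 0, 4], [-0.06, -4.13, -2.8, 0.09, 0, 0, 4], [-0.06, -4.36, -2.41, 0.09, 0, 0, 4], [-0.07, -4.56, -2.01, 0.09, 0, 0, 4], [-0.06, -4.72, -1.59, 0.09, 0, 0, 4], [-0.07, -4.85, -1.16, 0.09, 0, 0, 4], [-0.06, -4.93, -0.72, 0.089, 0, 0, 4], [-0.07, -4.98, -0.28, 0.09, 0, 0, 4], [-0.06, -4.98, 0.16, 0.089, -0.001, 0.001, 4], [-0.07, -4.95, 0.61, 0.09, 0, 0, 4]]
[[0.43, -3.35, 0.71, 0.153, 0, 0, 4], [0.43, -3.2, 1.21, 0.153, 0, 0, 4], [0.43, -2.98, 1.68, 0.153, 0, 0, 4], [0.43, -2.69, 2.12, 0.153, 0, 0, 4], [0.43, -2.34, 2.5, 0.153, 0, 0, 4], [0.43, -1.93, 2.83, 0.152, 0, 0, 4], [0.42, -1.48, 3.09, 0.153, 0, 0, 4]]
```

{"fn": "arm_command", "kwargs": {
  "plan": [
    [-0.1,-3.2,-3.8,0.09,0,0,4],
    [-0.1,-3.6,-3.5,0.09,0,0,4],
    [-0.1,-3.9,-3.2,0.09,0,0,4],
    [-0.1,-4.1,-2.8,0.09,0,0,4],
    [-0.1,-4.4,-2.4,0.09,0,0,4],
    [-0.1,-4.6,-2.0,0.09,0,0,4],
    [-0.1,-4.7,-1.6,0.09,0,0,4],
    [-0.1,-4.9,-1.2,0.09,0,0,4],
    [-0.1,-4.9,-0.7,0.09,0,0,4],
    [-0.1,-5.0,-0.3,0.09,0,0,4],
    [-0.1,-5.0,0.2,0.09,0,0,4],
    [-0.1,-5.0,0.6,0.09,0,0,4]
  ]
}}

```text
time: 1.6
position: [0.4177, 0.0303, 0.2322]
tool_rot: [-0.061, 0.705, 0.059, 0.704]
ft_force: [1.1, 0.2, -0.1]
grip_width: 0.0399
```

```bash
python3 - <<'E'
from h import *
tool()
plan([(.515,-.17,.2,-.87)],4,step=50)
E
```

```text
1.6 [0.4177 0.0303 0.2322] [[-0.001, -0.169, 0.986], [-0.002, 0.986, 0.169], [-1.0, -0.002, -0.001]] [ 1.1  0.2 -0.1] 0.0398543644766397 [-0.19  0.24  1.91 -0.    1.   -0.36]
[[0.46, -3.05, 0.89, 0.149, 0, 0, 4], [0.47, -2.89, 1.33, 0.148, 0, 0, 4], [0.46, -2.66, 1.74, 0.149, 0, 0, 4], [0.47, -2.37, 2.12, 0.148, 0, 0.001, 4], [0.46, -2.04, 2.45, 0.149, 0, 0, 4], [0.46, -1.65, 2.72, 0.148, 0, 0.001, 4], [0.47, -1.23, 2.93, 0.149, 0.001, 0, 4]]
```

{"fn": "arm_command", "kwargs": {
  "plan": [
    [0.5,-3.0,0.9,0.15,0,0,4],
    [0.5,-2.9,1.3,0.15,0,0,4],
    [0.5,-2.7,1.7,0.15,0,0,4],
    [0.5,-2.4,2.1,0.15,0,0,4],
    [0.5,-2.0,2.5,0.15,0,0,4],
    [0.5,-1.7,2.7,0.15,0,0,4],
    [0.5,-1.2,2.9,0.15,0,0,4],
    [0,0,0,0,0,0,4]
  ]
}}

```text
time: 2.6
position: [0.5119, -0.1825, 0.1943]
tool_rot: [0.314, 0.634, -0.315, 0.632]
ft_force: [1.3, 0.4, 0.0]
grip_width: 0.04
```

```bash
python3 - <<'E'
from h import *
tool()
p,d,K,T=cam('wrist'); np.savez('w1.npz',p=p,d=d,K=K,T=T); cv2.imwrite('pics/w1.png',p); print(T.round(3).tolist())
E
```

```text
2.6 [ 0.5119 -0.1825  0.1943] [[-0.003, 0.797, 0.604], [-0.001, 0.604, -0.797], [-1.0, -0.003, -0.001]] [1.3 0.4 0. ] 0.04004618816473829 [-0.55  0.46  1.67 -0.    1.02  0.38]
[[0.603, -0.758, -0.247, 0.58], [-0.797, -0.574, -0.185, -0.131], [-0.001, 0.309, -0.951, 0.357], [0.0, 0.0, 0.0, 1.0]]
```

View pics/w1.png

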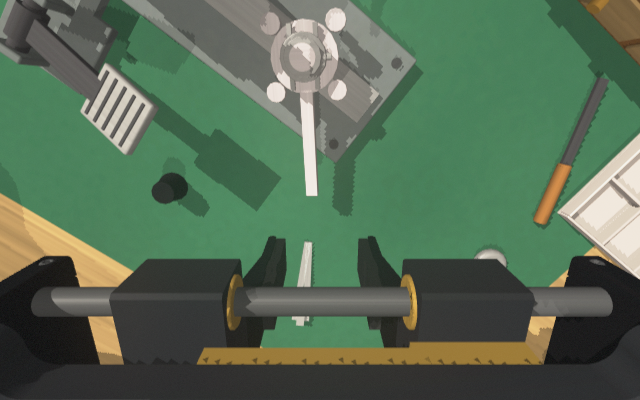

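The wrist view shows the handle from (306,95) to its end (311,195), with the case centre near (304,56). I'll triangulate these against the top view.

```bash
python3 - <<'E'
from h import *
z=np.load('w1.npz');P=pts(z['d'],z['K'],z['T']);t=np.load('top0.npz')
def ray(u,v,z): 
    r=z['T'][:3,:3]@np.array([(u-z['K'][0,2])/z['K'][0,0],(v-z['K'][1,2])/z['K'][1,1],1]); return z['T'][:3,3],r/np.linalg.norm(r)
def tri(a,b):
    A=np.zeros((3,3));B=np.zeros(3)
    for o,r in (a,b):
        m=np.eye(3)-np.outer(r,r);A+=m;B+=m@o
    return np.linalg.solve(A,B)
c=lambda u,v:(190+(u+.5)/4.4-.5,150+(v+.5)/4.4-.5)
print('hend tri',tri(ray(311,195,z),ray(*c(590,312),t)),'case tri',tri(ray(304,55,z),ray(*c(466,155),t)))
for v in range(100,196,12):
    row=P[v,300:322]; m=row[:,2]>.028; print(v,m.sum(),row[m].mean(0).round(4),row[m][:,2].max().round(4))
for uv in [(336,20),(276,92),(337,90),(272,22)]: print(uv,P[uv[1],uv[0]].round(4), onz(*uv,.038,z['K'],z['T']).round(4))
print('case',onz(304,55,.064,z['K'],z['T']))
# bed corner
print('bed corners',onz(423,70,.012,z['K'],z['T']),onz(336,162,.012,z['K'],z['T']))
E
```

```text
hend tri [ 0.49420594 -0.18236112  0.04166656] case tri [ 0.59419437 -0.10200043  0.06744003]
100 15 [ 0.5666 -0.124   0.0477] 0.0494
112 14 [ 0.5582 -0.1307  0.047 ] 0.049
124 14 [ 0.55   -0.1379  0.0461] 0.0483
136 13 [ 0.5412 -0.1449  0.0458] 0.047
148 13 [ 0.5325 -0.1525  0.0446] 0.0458
160 13 [ 0.523  -0.1595  0.0444] 0.0462
172 13 [ 0.5136 -0.1676  0.0427] 0.0448
184 13 [ 0.504  -0.1759  0.0415] 0.0433
(336, 20) [ 0.6328 -0.1056  0.0539] [ 0.6356 -0.1043  0.038 ]
(276, 92) [ 0.555  -0.0972  0.0449] [ 0.5544 -0.0964  0.038 ]
(337, 90) [ 0.5898 -0.1405  0.0496] [ 0.5902 -0.1408  0.038 ]
(272, 22) [ 0.5997 -0.0629  0.0494] [ 0.6005 -0.0604  0.038 ]
case [ 0.59456806 -0.10121323  0.064     ]
bed corners [ 0.65731988 -0.19800873  0.012     ] [ 0.53230212 -0.18610334  0.012     ]
```

```bash
python3 - <<'E'
from h import *
plan([(.512,-.170,.07,-.878),(.512,-.170,.024,-.878)],4,step=45)
E
```

```text
[[4.14, 0.26, -0.26, -0.014, -0.001, 0.001, 4], [4.14, 0.27, -0.26, -0.015, -0.001, 0.001, 4], [4.14, 0.26, -0.26, -0.014, -0.001, 0.001, 4], [2.3, 0, 0, 0, 0, 0, 4], [2.3, 0, 0, 0, 0, 0, 4]]
```

{"fn": "arm_command", "kwargs": {
  "plan": [
    [4.1,0.3,-0.3,-0.015,0,0,4],
    [4.1,0.3,-0.3,-0.015,0,0,4],
    [4.1,0.3,-0.3,-0.015,0,0,4],
    [2.3,0,0,0,0,0,4],
    [2.3,0,0,0,0,0,4],
    [0,0,0,0,0,0,4]
  ],
  "grip_force": 8
}}

```text
time: 3.4
position: [0.5088, -0.1608, 0.0228]
tool_rot: [0.295, 0.645, -0.295, 0.64]
ft_force: [0.2, 0.2, 0.7]
grip_width: 0.0397
```

```bash
python3 - <<'E'
from h import *
tool()
E
```

```text
3.4 [ 0.5088 -0.1608  0.0228] [[-0.007, 0.759, 0.651], [0.004, 0.651, -0.759], [-1.0, -0.003, -0.007]] [0.2 0.2 0.7] 0.03966340603887567 [-0.52  0.73  1.8  -0.    0.63  0.35]
```

{"fn": "arm_command", "kwargs": {
  "plan": [
    [0,-0.35,0.9,0.015,0,0,4],
    [0,0,0,0,0,0,2.4],
    [0,0,0,0,0,0,1.0],
    [0,0,0,0,0,0,1.0],
    [0,0,0,0,0,0,1.0]
  ],
  "grip_force": 8
}}

```text
time: 4.03
position: [0.5137, -0.1705, 0.0265]
tool_rot: [0.3, 0.641, -0.3, 0.639]
ft_force: [0.0, 0.4, 1.0]
grip_width: 0.0121
```

```bash
python3 - <<'E'
from h import *
tool()
o=robot.get_obs();p=np.array(o['position']);C=np.array([.5945,-.1018]);d=p[:2]-C;r=np.linalg.norm(d);a=np.arctan2(d[1],d[0]);print(r,a+np.pi/2)
E=np.array([.5957,-.1018]);y0=R.from_quat(o['tool_rot']).as_matrix()[:,2];y0=np.arctan2(y0[1],y0[0]);print(y0)
w=[]
for k in range(1,13):
    f=k/12; th=y0*(1-f); c=C+(E-C)*f; w.append((*(c+r*np.array([np.sin(th),-np.cos(th)])),p[2]+.003*f,th))
plan(w,1.0)
E
```

```text
4.03 [ 0.5137 -0.1705  0.0265] [[-0.002, 0.768, 0.64], [0.001, 0.64, -0.768], [-1.0, -0.001, -0.002]] [0.  0.4 1. ] 0.012067581620280824 [-0.53  0.72  1.78 -0.    0.64  0.35]
0.10606739806019067 -0.8657141201767034
-0.8756844653103243
[[-0.03, 0.04, 0.67, -0.073, -0.002, 0.001, 1.0], [-0.02, 0.03, 0.78, -0.073, 0, 0, 1.0], [-0.03, 0.04, 0.78, -0.073, 0, 0, 1.0], [-0.02, 0.03, 0.79, -0.073, 0, 0, 1.0], [-0.03, 0.03, 0.78, -0.073, 0, 0, 1.0], [-0.02, 0.04, 0.78, -0.073, 0, 0, 1.0], [-0.03, 0.03, 0.78, -0.073, 0, 0, 1.0], [-0.02, 0.03, 0.78, -0.073, 0, 0, 1.0], [-0.03, 0.03, 0.79, -0.073, 0, 0, 1.0], [-0.02, 0.03, 0.78, -0.073, 0, 0, 1.0], [-0.03, 0.03, 0.78, -0.073, 0, 0, 1.0], [-0.02, 0.03, 0.79, -0.073, 0, 0, 1.0]]
```

{"fn": "arm_command", "kwargs": {
  "plan": [
    [0,0,0.7,-0.073,0,0,1.0],
    [0,0,0.8,-0.073,0,0,1.0],
    [0,0,0.8,-0.073,0,0,1.0],
    [0,0,0.8,-0.073,0,0,1.0],
    [0,0,0.8,-0.073,0,0,1.0],
    [0,0,0.8,-0.073,0,0,1.0],
    [0,0,0.8,-0.073,0,0,1.0]
  ]
}}

```text
time: 4.9
position: [0.5547, -0.2035, 0.0263]
tool_rot: [0.122, 0.7, -0.121, 0.693]
ft_force: [-2.7, -0.3, 1.2]
grip_width: 0.0121
```

```bash
cat > turn.py <<'E'
from h import *
import sys
tool()
n=int(sys.argv[1]); r=.106
o=robot.get_obs();p=np.array(o['position']);E=np.array([.5957,-.1018])
y0=R.from_quat(o['tool_rot']).as_matrix()[:,2];y0=np.arctan2(y0[1],y0[0])
print('implied centre',p[:2]-r*np.array([np.sin(y0),-np.cos(y0)]),'yaw',y0)
C=p[:2]-r*np.array([np.sin(y0),-np.cos(y0)])
plan([(*(C+(E-C)*k/n+r*np.array([np.sin(y0*(1-k/n)),-np.cos(y0*(1-k/n))])),.0265,y0*(1-k/n)) for k in range(1,n+1)],1.0)
E
python3 turn.py 5
```

```text
4.9 [ 0.5547 -0.2035  0.0263] [[-0.009, 0.338, 0.941], [0.002, 0.941, -0.338], [-1.0, -0.001, -0.009]] [-2.7 -0.3  1.2] 0.012113284156253337 [-0.54  0.76  1.65 -0.    0.74 -0.19]
implied centre [ 0.59055976 -0.1036985 ] yaw -0.34506804379541495
[[-0.02, 0.1, 0.81, -0.069, -0.009, 0.001, 1.0], [0, 0.09, 0.82, -0.069, 0, 0, 1.0], [0, 0.08, 0.83, -0.069, 0, 0, 1.0], [0, 0.08, 0.82, -0.069, 0, 0, 1.0], [-0.01, 0.07, 0.84, -0.069, 0, 0, 1.0]]
```

{"fn": "arm_command", "kwargs": {
  "plan": [
    [0,0.1,0.8,-0.07,-0.009,0,1.0],
    [0,0.1,0.8,-0.07,0,0,1.0],
    [0,0.1,0.8,-0.07,0,0,1.0],
    [0,0.1,0.8,-0.07,0,0,1.0],
    [0,0.1,0.8,-0.07,0,0,1.0],
    [0,0,0,0,0,0,1.0]
  ]
}}

```text
time: 5.65
position: [0.5928, -0.2085, 0.0262]
tool_rot: [-0.008, 0.709, 0.006, 0.705]
ft_force: [-0.2, 0.7, -1.8]
grip_width: 0.0119
```

```bash
python3 turn.py 2; python3 - <<'E'
from h import *
p,d,K,T=cam('wrist'); np.savez('w2.npz',p=p,d=d,K=K,T=T); cv2.imwrite('pics/w2.png',p)
E
```

```text
5.65 [ 0.5928 -0.2085  0.0262] [[-0.006, -0.02, 1.0], [-0.003, 1.0, 0.02], [-1.0, -0.003, -0.006]] [-0.2  0.7 -1.8] 0.011900566456556204 [-0.51  0.79  1.55 -0.01  0.8  -0.53]
implied centre [ 0.5907197  -0.10251538] yaw 0.01967634187262193
[[-0.03, 0.03, 0.15, 0.01, -0.006, 0.003, 1.0], [0, 0.04, 0.14, 0.01, 0, 0, 1.0]]
```

View pics/w2.png

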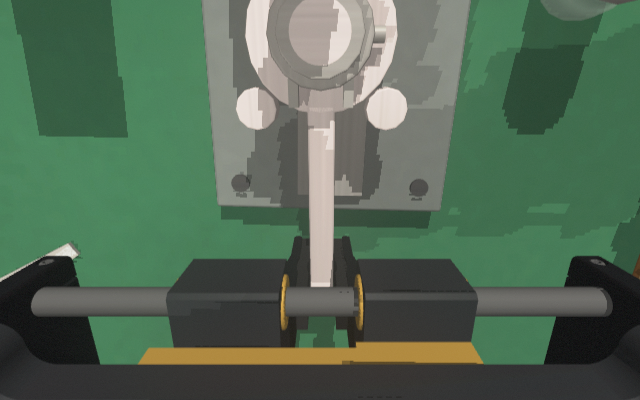

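The stand is nearly aligned with its feet at (256,108) and (387,108). It sits about 4–5 mm to the -x side of the bed's middle, so I'll centre it and then loosen the grip so it can settle.

{"fn": "arm_command", "kwargs": {
  "plan": [
    [0,0,0.2,0.01,-0.005,0,1.0],
    [0,0,0.2,0.01,0,0,1.0],
    [0,0,0.05,0,0,0,1.0],
    [0,0,0,0,0,0,2.0],
    [0,0,0,0,0,0,2.0]
  ]
}}

```text
time: 6.32
position: [0.5956, -0.2081, 0.026]
tool_rot: [0.001, 0.708, -0.002, 0.706]
ft_force: [-0.8, -0.5, -0.7]
grip_width: 0.019
```

```bash
cat > chk.py <<'E'
from h import *
tool()
p,d,K,T=cam('wrist'); P=pts(d,K,T); np.savez('w3.npz',p=p,d=d,K=K,T=T)
X=P.reshape(-1,3); cx=.595; cy=robot.get_obs()['position'][1]+.106
def reg(n,m): 
    q=X[m]; print(n,len(q),q.mean(0).round(4) if len(q) else '', np.percentile(q[:,2],[10,50,90]).round(4) if len(q) else '')
x,y,z=X.T
reg('bed',(abs(x-cx)<.06)&(abs(x-cx)>.045)&(y>cy-.08)&(y<cy)&(z>0.004)&(z<.02))
reg('handle',(abs(x-cx)<.012)&(y<cy-.035)&(y>cy-.085)&(z>.03)&(z<.06))
h=X[(abs(x-cx)<.012)&(y<cy-.035)&(y>cy-.085)&(z>.03)&(z<.06)]
print('handle xfit (slope,x@-.0)',np.polyfit(h[:,1]-cy,h[:,0],1),'zfit',np.polyfit(h[:,1]-cy,h[:,2],1))
reg('lipL',(abs(x-cx+.028)<.006)&(abs(y-cy+.028)<.006)&(z>.02))
reg('lipR',(abs(x-cx-.028)<.006)&(abs(y-cy+.028)<.006)&(z>.02))
E
python3 chk.py
```

```text
6.33 [ 0.5956 -0.2081  0.026 ] [[-0.003, 0.004, 1.0], [-0.002, 1.0, -0.004], [-1.0, -0.002, -0.003]] [-0.8 -0.5 -0.7] 0.01899632209451228 [-0.51  0.8   1.54 -0.    0.8  -0.5 ]
bed 8504 [ 0.5958 -0.1394  0.0127] [0.0118 0.0127 0.0137]
handle 2789 [ 0.5934 -0.1609  0.0465] [0.0457 0.0465 0.0473]
handle xfit (slope,x@-.0) [-0.01841503  0.59227763] zfit [0.00057702 0.04655671]
lipL 792 [ 0.567  -0.1298  0.0444] [0.0437 0.0445 0.0454]
lipR 680 [ 0.6225 -0.1294  0.0446] [0.0438 0.0446 0.0454]
```

```bash
python3 - <<'E'
from h import *
z=np.load('w3.npz');P=pts(z['d'],z['K'],z['T']);L=[];Rr=[]
for v in range(10,195,5):
    r=P[v]; m=(abs(r[:,2]-.0125)<.003)&(abs(r[:,0]-.595)<.09)
    if m.sum()>10: L.append(r[m][0]);Rr.append(r[m][-1])
for e in (L,Rr):
    e=np.array(e); c=np.polyfit(e[:,1],e[:,0],1); print(c, np.polyval(c,-.1),e[:,1].min(),e[:,1].max(),np.round(e[::6,0],4))
E
```

```text
[0.00409139 0.53262974] 0.5322206011523181 -0.17456524963820721 -0.0848061117809823 [0.5329 0.5316 0.5326 0.5316 0.5321 0.5322 0.5324]
[0.00485011 0.66114682] 0.6606618096901123 -0.17554414276066274 -0.08494712255874934 [0.6611 0.6605 0.6604 0.6599 0.6601 0.6598 0.6604]
```

All four feet are down: the handle top is level at 34 mm above the bed, and the rail is within 0.005 rad of world y. I'll regrip and slide.

{"fn": "arm_command", "kwargs": {
  "plan": [
    [0,0,0,0,0,0,1.0],
    [0,0,0,0,0,0,1.0],
    [0,0,0,0,0,0,1.0],
    [0,0.8,0,0,0,0,1.0],
    [0,1.4,0,0,0,0,1.0],
    [0,1.4,0,0,0,0,1.0],
    [0,1.4,0,0,0,0,1.0],
    [0,1.4,0,0,0,0,1.0],
    [0,1.4,0,0,0,0,1.0],
    [0,1.4,0,0,0,0,1.0],
    [0,1.4,0,0,0,0,1.0],
    [0,1.0,0,0,0,0,1.0]
  ],
  "grip_force": 15
}}

```text
time: 7.88
position: [0.5968, -0.0845, 0.026]
tool_rot: [-0.0, 0.708, -0.002, 0.707]
ft_force: [0.1, -1.1, -0.2]
grip_width: 0.012
```

```bash
python3 chk.py
```

```text
7.88 [ 0.5968 -0.0845  0.026 ] [[-0.001, 0.003, 1.0], [-0.004, 1.0, -0.003], [-1.0, -0.004, -0.001]] [ 0.1 -1.1 -0.2] 0.011987942294524365 [-0.32  0.77  1.62 -0.01  0.75 -0.32]
bed 8645 [ 0.5952 -0.0143  0.0126] [0.0118 0.0126 0.0134]
handle 2793 [ 0.5961 -0.0358  0.0465] [0.0457 0.0465 0.0473]
handle xfit (slope,x@-.0) [-0.0068724   0.59570108] zfit [0.00071942 0.04655798]
lipL 788 [ 0.5671 -0.0051  0.0446] [0.0438 0.0446 0.0454]
lipR 808 [ 0.623  -0.0049  0.0446] [0.0437 0.0446 0.0454]
```

{"fn": "arm_command", "kwargs": {
  "plan": [
    [0,1.0,0,0,0,0,1.0],
    [0,1.0,0,0,0,0,1.0],
    [0,0.4,0,0,0,0,1.0],
    [0,0.3,0,0,0,0,1.0],
    [0,0.2,0,0,0,0,1.0],
    [0,0.2,0,0,0,0,1.0]
  ]
}}

```text
time: 8.68
position: [0.5969, -0.056, 0.0263]
tool_rot: [-0.004, 0.708, -0.004, 0.707]
ft_force: [-0.5, -7.8, 0.3]
grip_width: 0.0116
```

{"fn": "arm_command", "kwargs": {
  "plan": [
    [0,0.2,0,0,0,0,1.0],
    [0,0.2,0,0,0,0,1.0],
    [0,0.2,0,0,0,0,1.0]
  ]
}}

```text
time: 9.05
position: [0.5968, -0.056, 0.0265]
tool_rot: [-0.007, 0.708, -0.006, 0.706]
ft_force: [-1.2, -7.7, 0.5]
grip_width: 0.0118
```

```bash
python3 chk.py
```

```text
9.05 [ 0.5968 -0.056   0.0265] [[-0.002, -0.002, 1.0], [-0.019, 1.0, 0.002], [-1.0, -0.019, -0.002]] [-1.2 -7.7  0.5] 0.011753361515757683 [-0.27  0.77  1.63 -0.03  0.74 -0.25]
bed 6481 [0.5948 0.0034 0.0126] [0.0118 0.0126 0.0134]
handle 2804 [ 0.5962 -0.0087  0.0468] [0.046  0.0468 0.0476]
handle xfit (slope,x@-.0) [-0.00291021  0.59602679] zfit [-0.00256147  0.04665287]
lipL 768 [0.5672 0.0225 0.0448] [0.0439 0.0448 0.0456]
lipR 760 [0.6231 0.0223 0.0447] [0.044  0.0448 0.0456]
```

Contact held at 7.8 N with no further motion, so the stand is at the stop. I'll release, rise and check by eye.

{"fn": "arm_command", "kwargs": {
  "plan": [
    [0,0,0,0,0,0,1.6],
    [0,0,0,0,0,0,2.6],
    [0,0,0,0,0,0,2.6],
    [-2.5,-0.05,0,0,0.01,0,2.6],
    [-4.5,-1,0,0,0.01,0,2.6],
    [-5,-2,0,0,0,0,2.6]
  ]
}}

```text
time: 9.85
position: [0.5942, -0.0808, 0.1442]
tool_rot: [-0.005, 0.72, -0.003, 0.694]
ft_force: [1.3, -0.1, -0.6]
grip_width: 0.026
```

```bash
python3 - <<'E'
from h import *
tool()
ims=[]
p,d,K,T=cam('wrist'); np.savez('w4.npz',p=p,d=d,K=K,T=T); 
t,d,K2,T2=cam('top'); s,ds,K3,T3=cam('scene')
np.savez('s4.npz',p=s,d=ds,K=K3,T=T3)
c=cv2.resize(t[150:260,190:340],(480,352),interpolation=cv2.INTER_CUBIC)
s=cv2.resize(s[180:300,300:450],(320,256),interpolation=cv2.INTER_CUBIC)
w=cv2.resize(p[:250],(480,188))
im=np.zeros((540,800,3),np.uint8); im[:352,:480]=c; im[:256,480:]=s; im[352:540,:480]=w
cv2.imwrite('pics/m4.png',im)
P=pts(np.load('w4.npz')['d'],K:=np.load('w4.npz')['K'],np.load('w4.npz')['T']).reshape(-1,3)
x,y,z=P.T
m=(abs(x-.597)<.05)&(y>.04)&(y<.12)&(z>.022)&(z<.037); print('stop-ish',m.sum(),P[m].min(0) if m.any() else '')
m=(abs(z-.036)<.002)&(abs(x-.597)<.004);print('handle end y',P[m][:,1].min() if m.any() else '')
m=(abs(z-.0465)<.002)&(abs(x-.597)<.01)&(y<-.03);print('handle top end y',np.sort(P[m][:,1])[:20:5])
E
```

```text
9.85 [ 0.5942 -0.0808  0.1442] [[-0.037, -0.003, 0.999], [-0.012, 1.0, 0.002], [-0.999, -0.012, -0.037]] [ 1.3 -0.1 -0.6] 0.02604349764062578 [-0.31  0.6   1.54 -0.03  1.03 -0.3 ]
stop-ish 0 
handle end y 
handle top end y [-0.07731434 -0.07717191 -0.07694815 -0.07655565]
```

View pics/m4.png

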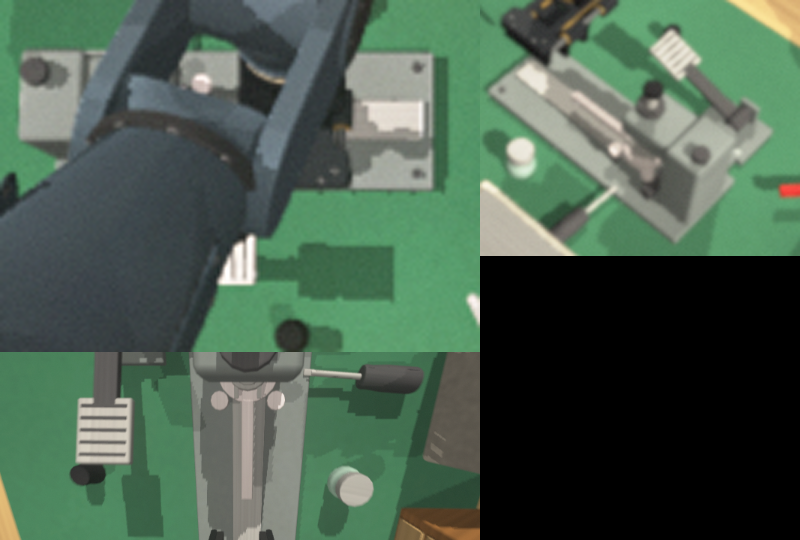

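The case is under the head. The handle end at y = -0.077 gives the origin at y = 0.0527, against 0.0524 expected at the stop. The pad, at (104,430) in the lower-left panel, is clear. Next the pedal, with closed fingers.

```bash
python3 - <<'E'
from h import *
z=np.load('w4.npz');P=pts(z['d'],z['K'],z['T']);x,y,h=P.reshape(-1,3).T
m=(x>.42)&(x<.52)&(y<.04)&(y>-.05)&(h>.06)&(h<.1);q=P.reshape(-1,3)[m];print(q.mean(0),q.min(0),q.max(0),np.polyfit(q[:,1],q[:,2],1))
m=(x>.40)&(x<.54)&(y>.05)&(y<.16)&(h>.02);q=P.reshape(-1,3)[m];print('hinge',len(q),q.max(0) if len(q) else '')
plan([(.53,-.06,.17,-.6),(.466,-.007,.13,-1.57)],0,step=50)
E
```

```text
[4.69129675e-01 3.22307854e-04 7.99992022e-02] [ 0.44198311 -0.03299029  0.06003806] [0.49281556 0.0399494  0.0925333 ] [-0.36342763  0.08011634]
hinge 802 [0.47909595 0.06566865 0.06353127]
[[-0.54, 0.56, -1.7, 0.15, -0.006, 0.006, 0], [-0.55, 0.31, -1.76, 0.15, -0.005, 0.006, 0], [-0.56, 0.05, -1.78, 0.15, -0.006, 0.006, 0], [-0.56, -0.22, -1.76, 0.15, -0.005, 0.005, 0], [0.67, 0.13, -1.38, 0.162, 0, 0, 0], [0.67, -0.1, -1.38, 0.162, 0, 0, 0], [0.66, -0.32, -1.35, 0.162, 0, 0, 0], [0.67, -0.53, -1.28, 0.161, 0, 0, 0], [0.66, -0.73, -1.18, 0.162, 0, 0, 0], [0.67, -0.91, -1.04, 0.161, 0, 0, 0]]
```

{"fn": "arm_command", "kwargs": {
  "plan": [
    [-0.5,0.6,-1.7,0.15,-0.006,0.006,0],
    [-0.5,0.3,-1.8,0.15,-0.006,0.006,0],
    [-0.6,0,-1.8,0.15,-0.006,0.006,0],
    [-0.6,-0.2,-1.8,0.15,-0.005,0.005,0],
    [0.7,0.1,-1.4,0.16,0,0,0],
    [0.7,-0.1,-1.4,0.16,0,0,0],
    [0.7,-0.3,-1.4,0.16,0,0,0],
    [0.7,-0.5,-1.3,0.16,0,0,0],
    [0.7,-0.7,-1.2,0.16,0,0,0],
    [0.7,-0.9,-1.0,0.16,0,0,0],
    [0,0,0,0,0,0,0]
  ]
}}

```text
time: 11.38
position: [0.4474, 0.0087, 0.1154]
tool_rot: [-0.505, -0.502, 0.514, -0.48]
ft_force: [-0.1, -0.1, -0.7]
grip_width: 0.0004
```

```bash
python3 - <<'E'
from h import *
tool()
plan([(.467,-.006,.095,-1.57)],0,step=20)
E
```

```text
11.38 [0.4474 0.0087 0.1154] [[-0.031, 0.999, -0.037], [0.014, -0.037, -0.999], [-0.999, -0.031, -0.012]] [-0.1 -0.1 -0.7] 0.0004170876622075878 [-0.24  0.49  1.95  0.01  0.74  1.37]
[[0.98, 1.04, 0.71, -0.019, -0.007, 0.016, 0], [1.0, 1.0, 0.73, -0.019, -0.006, 0.015, 0]]
```

{"fn": "arm_command", "kwargs": {
  "plan": [
    [1.0,1.0,0.7,-0.02,-0.007,0.015,0],
    [1.0,1.0,0.7,-0.02,-0.006,0.015,0],
    [0,0,0,0,0,0,0]
  ]
}}

```text
time: 11.75
position: [0.4696, -0.0072, 0.0929]
tool_rot: [0.498, 0.502, -0.497, 0.503]
ft_force: [0.0, -0.1, 1.2]
grip_width: 0.0008
```

```bash
python3 -c "
from h import *
tool();plan([(.467,-.007,.085,-1.57),(.467,-.013,.045,-1.57)],0,step=7)"
```

```text
11.75 [ 0.4696 -0.0072  0.0929] [[0.002, 1.0, 0.01], [-0.001, 0.01, -1.0], [-1.0, 0.002, 0.001]] [ 0.  -0.1  1.2] 0.0008287045188902657 [-0.25  0.54  1.93 -0.    0.66  1.31]
[[0.39, -0.13, -0.01, 0.005, 0.001, -0.001, 0], [0.4, -0.13, -0.02, 0.005, 0, -0.001, 0], [0.67, 0, 0.1, 0, 0, 0, 0], [0.67, 0, 0.1, 0, 0, 0, 0], [0.66, 0, 0.1, 0, 0, 0, 0], [0.67, 0, 0.1, 0, 0, 0, 0], [0.66, 0, 0.1, 0, 0, 0, 0], [0.67, -0.01, 0.1, 0, 0, 0, 0]]
```

{"fn": "arm_command", "kwargs": {
  "plan": [
    [0.4,-0.1,0,0,0,0,0],
    [0.4,-0.1,0,0,0,0,0],
    [0.7,0,0.1,0,0,0,0],
    [0.7,0,0.1,0,0,0,0],
    [0.7,0,0.1,0,0,0,0],
    [0.7,0,0.1,0,0,0,0]
  ]
}}

```text
time: 12.5
position: [0.4689, -0.0134, 0.0569]
tool_rot: [0.497, 0.501, -0.496, 0.506]
ft_force: [-0.5, -1.5, 7.1]
grip_width: 0.0003
```

{"fn": "arm_command", "kwargs": {
  "plan": [
    [0.6,0,0.05,0,0,0,0],
    [0.6,0,0.05,0,0,0,0],
    [0.5,0,0,0,0,0,0],
    [0.4,0,0,0,0,0,0]
  ]
}}

```text
time: 13.0
position: [0.4689, -0.0154, 0.0373]
tool_rot: [0.497, 0.5, -0.496, 0.507]
ft_force: [-4.4, 1.2, 39.5]
grip_width: 0.0005
```

At the stop: TCP z 0.037, 39.5 N on the fingertips. I'll let the pedal up.

{"fn": "arm_command", "kwargs": {
  "plan": [
    [-0.4,0,0,0,0,0,0],
    [-0.7,0,-0.1,0,0,0,0],
    [-0.8,0,-0.1,0,0,0,0],
    [-0.9,0,-0.1,0,0,0,0],
    [-1,0,-0.1,0,0,0,0],
    [-1,0,0,0,0,0,0],
    [-1.5,0,0,0,0,0,0],
    [-2.5,0,0,0,0,0,0],
    [-3.5,0,0,0,0,0,0],
    [-4,-1.5,4,0,0,0,0],
    [-1,-2,5,0,0,0,0],
    [0,-1,5,0,0,0,0]
  ]
}}

```text
time: 14.5
position: [0.4226, -0.1531, 0.2182]
tool_rot: [0.493, 0.502, -0.495, 0.51]
ft_force: [1.6, 0.2, 0.0]
grip_width: 0.0003
```

```bash
python3 - <<'E'
from h import *
tool()
p,d,K,T=cam('wrist'); t,dt,K2,T2=cam('top'); s,ds,K3,T3=cam('scene')
im=np.zeros((560,800,3),np.uint8)
im[:352,:480]=cv2.resize(t[150:260,190:340],(480,352),interpolation=cv2.INTER_CUBIC)
im[:256,480:]=cv2.resize(s[180:300,300:450],(320,256),interpolation=cv2.INTER_CUBIC)
im[360:560,:320]=cv2.resize(p,(320,200)); cv2.imwrite('pics/m5.png',im)
for D,k,t_,n in ((dt,K2,T2,'top'),(ds,K3,T3,'scene'),(d,K,T,'wrist')):
    P=pts(D,k,t_).reshape(-1,3);x,y,h=P.T
    m=(x>.445)&(x<.49)&(y<.02)&(y>-.03)&(h>.02)&(h<.1);q=P[m];print(n,'pad',len(q),q.mean(0) if len(q) else '', np.polyfit(q[:,1],q[:,2],1) if len(q)>20 else '')
    m=(abs(x-.597)<.012)&(y<.0)&(y>-.1)&(h>.035)&(h<.06);q=P[m];print('handle',len(q),q.mean(0) if len(q) else '',q[:,1].min() if len(q) else '')
E
```

```text
14.5 [ 0.4226 -0.1531  0.2182] [[0.006, 1.0, 0.024], [-0.01, 0.024, -1.0], [-1.0, 0.006, 0.011]] [1.6 0.2 0. ] 0.0002889109546838324 [-0.59  0.3   1.87 -0.01  0.97  0.96]
top pad 283 [ 0.46711484 -0.00569419  0.08225801] [-0.36433061  0.08018344]
handle 131 [ 0.59458728 -0.03857311  0.04470218] -0.07662731309858038
scene pad 224 [ 0.46792544 -0.00457681  0.08087631] [-0.35157099  0.07926724]
handle 118 [ 0.59859378 -0.03806971  0.04384299] -0.07820342912515704
wrist pad 2314 [ 0.46806619 -0.00591871  0.08292287] [-0.35974116  0.08079366]
handle 0
```

View pics/m5.png

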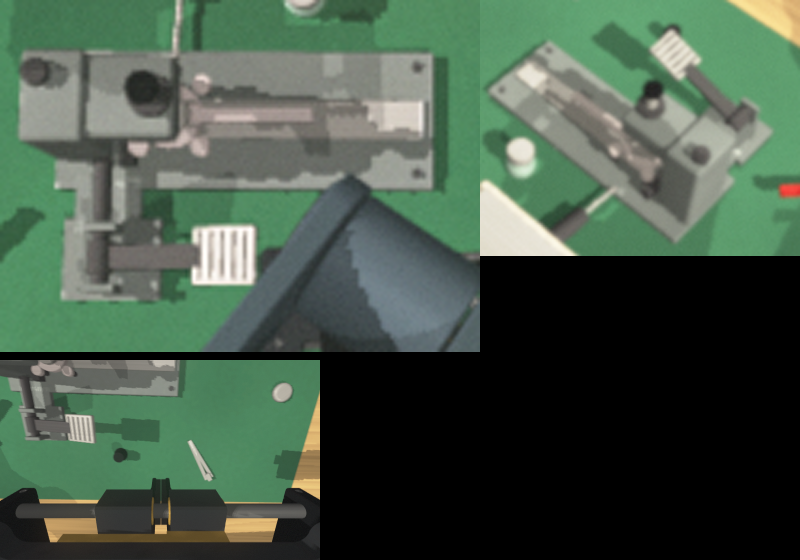

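The pedal is back up (pad slope 0.36 rad, z about 0.082) and the stand has not moved (handle end at y about -0.077). The loupe, tweezers, jar and driver are in their places.

```bash
python3 -c "
from rig import workorder
print(workorder.hand_in())"
```

```text
the job is handed in; nothing more can be done
None
```

The stand is on the bed up against the stop, the pedal has been pressed to its stop and is back up, and the job was handed in at about 14.7 s.

I gripped the aluminium stand by its handle and turned it about 0.88 rad. I then centred it until all four feet dropped astride the rail, slid it to the stop, released it and pressed the pedal with closed fingers.

- **Feet down:** the handle top measured level at 34 mm above the bed, as expected.
- **At the stop:** contact held at about 8 N with no further motion. The handle end puts the stand's origin at y = 0.0527 m, against 0.0524 m expected. The foot positions in an earlier wrist view suggested about 0.0505 m, which is within the calibration error.
- **Pedal at its stop:** the fingertips reached z = 37 mm with the force rising to 39.5 N. That is just under the 40 N limit for the arm or gripper body, and it was on the fingertips only.
- **After release:** the pad was back at its rest slope (about 0.36 rad, z about 81–82 mm) and the stand's handle was unmoved to within 1–2 mm. The loupe, tweezers, jar and driver looked undisturbed.

I could not see the case back under the head, so I infer it went home from the full pedal stroke with the stand at the stop below the ram.

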